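# Return impact-test bars to their compartment of the turntable bin

### The job

Turn the round bin until the compartment that already holds a square notched bar is centred under the chute. Then pick up the scoop, carry it level to the chute mouth so that none of its three bars slides off, and tip all three down the chute into that compartment. Put the empty scoop back down flat on the counter, and do not disturb the other things standing about on it.

Things in the scene. Friction and masses are not known exactly. Their poses are not given: they have to be found in the camera images.
- stand: Fixed sorting stand: grey base plate 150 x 360 x 10 mm carrying the turntable bin and, on two steel posts on its -y side, a bare sheet-metal chute. Origin on the counter on the turntable's vertical axis. Seen from above the chute lies on the stand's -y axis; its floor climbs away from the hub. Nothing stands above the hub or the chute.
- chute_outlet (a point): Middle of the lower edge of the chute's floor: 112 mm from the turntable's axis, 92 mm above the counter (20 mm above the bin's walls). Inner width here 70 mm. Parts leave it towards the hub and land 50 to 100 mm from the axis. Its axes are the stand's.
- chute_top (a point): Middle of the upper edge of the chute's floor: 218 mm from the turntable's axis, 198 mm above the counter. The floor is 150 mm long from here to the outlet and slopes at 45 degrees. This end is open, without an end wall; inner width here 106 mm; the side walls are 37 mm high, square to the floor. Its axes are the stand's.
- chute_mouth (a point): Where a scoop's front edge belongs when tipping: on the chute's centre line, 175 mm from the turntable's axis, 190 mm above the counter, 35 mm straight above the chute's floor, between the side walls. Its axes are the stand's: +y is level and points towards the hub, the way the parts go.
- bin_hub (a point): On the turntable's axis in the hub handle, 96 mm above the counter; this frame turns with the bin. Grey round bin, 300 mm outside, wall 4 mm, floor at 22 mm, walls and dividers up to 72 mm above the counter. Two 4 mm dividers along this frame's x and y make four quarter compartments. Handle: black bar 66 mm long along x, 14 mm thick along y, 76 to 106 mm above the counter.
- bin (a joint): Turning angle of the bin about its vertical axis, rad, counter-clockwise from above positive, 0 at the start of the episode (wherever that is), free from -12 to 12. It turns with little friction (0.08 N m) and stays where it is left.
- bin_bar: Steel impact-test bar, 55 x 10 x 10 mm with a fine notch across the middle, lying in the bin: it marks the compartment for the bars. Origin at the middle of its underside, x along its length.
- flat_coupon: Steel plate 34 x 34 x 7 mm lying in the +x+y compartment of the bin, which is under the chute at the start. Origin at the middle of its underside.
- pipe_ring: Slice of steel pipe, 42 mm outside, 32 mm inside, 14 mm high, in a compartment of its own. Origin at the middle of its underside.
- round_slug: Plain round steel slug, 20 mm diameter, 26 mm long, standing on end in a compartment of its own. Origin at the middle of its underside.
- scoop: Loose open scoop of bare sheet metal, 0.16 kg: pan 92 x 68 mm, 3 mm sheet, side walls 16 mm, back wall 20 mm high, no wall at the front (+x). Origin at the middle of the pan's underside, x to the front edge, z up. It lies on the counter with three bars on it. The bars begin to slide, on it and on the chute, at 18 to 27 degrees of slope and run freely at 40.
- scoop_grip (a point): Middle of the scoop's black handle, where to hold it: 114 mm behind the scoop's origin, 38 mm above the pan's underside. The handle is a straight bar 105 mm long, 16 mm wide, 18 mm thick, rising 8 degrees to the rear; its flanks are upright, parallel to the scoop's x. Its axes are the scoop's.
- scoop_lip (a point): Middle of the scoop's open front edge, on the upper face of the pan: 46 mm ahead of the scoop's origin and 3 mm above the underside. Its axes are the scoop's.
- bar1: Steel impact-test bar like the one in the bin, 55 x 10 x 10 mm, 43 g, on the right (scoop's -y) on the scoop, lying loose along it. Origin at the middle of its underside, x along its length.
- bar2: Steel impact-test bar like the one in the bin, 55 x 10 x 10 mm, 43 g, in the middle on the scoop, lying loose along it. Origin at the middle of its underside, x along its length.
- bar3: Steel impact-test bar like the one in the bin, 55 x 10 x 10 mm, 43 g, on the left (scoop's +y) on the scoop, lying loose along it. Origin at the middle of its underside, x along its length.
- couplant: Bystander: white plastic bottle, 48 mm diameter, 110 mm high. Origin at the middle of its underside.
- step_wedge: Bystander: steel staircase block 76 x 22 mm, four steps 6 to 24 mm high. Origin at the middle of its underside.
- calibration_block: Bystander: steel block 100 x 25 mm, 40 to 54 mm high. Origin at the middle of its underside.
- loupe: Bystander: black loupe, 38 mm diameter, 36 mm high. Origin at the middle of its underside.
- caliper: Bystander: steel caliper lying flat, about 160 x 50 mm, 10 mm high. Origin under the beam.
- mug: Bystander: white mug, 76 mm diameter, 90 mm high. Origin at the middle of its underside.

How it is judged (in metres and radians):
On the way, in this order (a step that is already met when the one before it is completed fails the run):
1. The compartment that holds the square notched bar stands under the chute (outlet at least 40 mm from both of its dividers) and the bin is at rest (((x of bin_bar in the frame of bin_hub below -0 m and y of bin_bar in the frame of bin_hub above 0 m and x of chute_outlet in the frame of bin_hub below -0.04 m and y of chute_outlet in the frame of bin_hub above 0.04 m) or (x of bin_bar in the frame of bin_hub below -0 m and y of bin_bar in the frame of bin_hub below -0 m and x of chute_outlet in the frame of bin_hub below -0.04 m and y of chute_outlet in the frame of bin_hub below -0.04 m) or (x of bin_bar in the frame of bin_hub above 0 m and y of bin_bar in the frame of bin_hub below -0 m and x of chute_outlet in the frame of bin_hub above 0.04 m and y of chute_outlet in the frame of bin_hub below -0.04 m)) and velocity of joint bin between -0.05 and 0.05 rad/s), for 0.3 s.
2. The scoop is held level (within 10 degrees) with its front edge at the chute mouth (within 70 mm in plan), all three bars aboard, the right compartment still below (horizontal distance between scoop_lip and chute_mouth below 0.07 m and height (world z) of scoop_lip above 0.14 m and angle between scoop's own z axis and vertical below 0.175 rad and ((x of bin_bar in the frame of bin_hub below -0 m and y of bin_bar in the frame of bin_hub above 0 m and x of chute_outlet in the frame of bin_hub below -0.04 m and y of chute_outlet in the frame of bin_hub above 0.04 m) or (x of bin_bar in the frame of bin_hub below -0 m and y of bin_bar in the frame of bin_hub below -0 m and x of chute_outlet in the frame of bin_hub below -0.04 m and y of chute_outlet in the frame of bin_hub below -0.04 m) or (x of bin_bar in the frame of bin_hub above 0 m and y of bin_bar in the frame of bin_hub below -0 m and x of chute_outlet in the frame of bin_hub above 0.04 m and y of chute_outlet in the frame of bin_hub below -0.04 m)) and x of bar1 in the frame of scoop between -0.046 and 0.046 m and y of bar1 in the frame of scoop between -0.034 and 0.034 m and z of bar1 in the frame of scoop between -0.002 and 0.022 m and x of bar2 in the frame of scoop between -0.046 and 0.046 m and y of bar2 in the frame of scoop between -0.034 and 0.034 m and z of bar2 in the frame of scoop between -0.002 and 0.022 m and x of bar3 in the frame of scoop between -0.046 and 0.046 m and y of bar3 in the frame of scoop between -0.034 and 0.034 m and z of bar3 in the frame of scoop between -0.002 and 0.022 m), for 0.1 s.
3. The scoop is tipped (over 15 degrees) there (horizontal distance between scoop_lip and chute_mouth below 0.07 m and height (world z) of scoop_lip above 0.14 m and angle between scoop's own z axis and vertical above 0.26 rad), for 0.1 s.
4. All three bars lie in the compartment of the bar in the bin (horizontal distance between each of bar1, bar2, bar3, bin_bar and bin_hub below 0.148 m and height (world z) of each of bar1, bar2, bar3, bin_bar below 0.068 m and ((x of each of bar1, bar2, bar3, bin_bar in the frame of bin_hub below -0 m and y of each of bar1, bar2, bar3, bin_bar in the frame of bin_hub above 0 m) or (x of each of bar1, bar2, bar3, bin_bar in the frame of bin_hub below -0 m and y of each of bar1, bar2, bar3, bin_bar in the frame of bin_hub below -0 m) or (x of each of bar1, bar2, bar3, bin_bar in the frame of bin_hub above 0 m and y of each of bar1, bar2, bar3, bin_bar in the frame of bin_hub below -0 m))), for 0.3 s.
At the end, for the whole second after the job is handed in: All three bars lie inside the bin in the same compartment as the bar that was there, below the rim; the other specimens are still in the bin; the bin is at rest; the empty scoop rests flat on the counter (underside within 6 mm of it, tilt under 6 degrees), let go (all of step 4 and horizontal distance between each of flat_coupon, pipe_ring, round_slug and bin_hub below 0.148 m and height (world z) of each of flat_coupon, pipe_ring, round_slug below 0.068 m and height (world z) of scoop below 0.006 m and angle between scoop's own z axis and vertical below 0.1 rad and linear speed of scoop below 0.02 m/s and velocity of joint bin between -0.05 and 0.05 rad/s); the robot touches nothing.
It fails at once if A bystander on the counter is shoved more than 40 mm or knocked over (distance of any of couplant, step_wedge, calibration_block, loupe, caliper, mug from where it was at the start of the episode above 0.04 m or angle between any of couplant, step_wedge, calibration_block, loupe, caliper, mug's own z axis and vertical above 0.5 rad).
It also fails if it takes over 72 s, if anything falls off the work surface, if the arm or the gripper's body presses on something with over 40 N, if the wrist force passes 120 N, or if a joint passes its speed limit or range.

### The arm

A 6-joint arm with a two-finger parallel gripper is mounted at the origin on the work surface. World frame = base frame: x ahead of the robot, y to its left, z up, the work surface at z = 0. Lengths are in mm, angles in rad, forces in N, time in s.
With the tool pointing down it reaches from about 300 to 1000 mm from the base axis. Payload 5.1 kg.
Tool frame: the origin (TCP) lies midway between the tips of the shut fingers; the grasp point (between the pads) lies 19 mm behind it; z points along the fingers, y is the line along which they close (so a half turn about z gives the same grasp; the last joint's range is limited). The gripper opens to 95 mm and grips with 3 to 60 N. Pads are 20 mm wide; open, the fingers measure 119 mm over their backs; the gripper's body (75 mm by 180 mm) begins 59 mm behind the grasp point.
Start: joints at [-1.337, 0.124, 1.65, -0, 1.367, -0.083], TCP at [202.46, -617.652, 214.656] pointing down, gripper open.
Joint ranges: [-2.61, 2.61], [-1.02, 2.33], [0.03, 2.71], [-1.35, 4.49], [0.32, 2.68], [-2.91, 2.91]. Speed limits (rad/s): [2.57, 2.57, 3.14, 3.14, 3.14, 3.14].

### API

Orientations are given as a rotation vector (axis times angle).
In Python, from workcell import ctrl, get_image, camera_params, finder gives the robot as it stands.
- The arm moves only by the shell command python3 -m handwheel 'ROWS' [OPENING] [FORCE]. ROWS is JSON, a list of rows, each a list of 2 entries, a list of its own where there are three numbers: the shift along the tool's x, y, z in m, then the turn, a rotation vector about the tool's x, y, z in rad. In form: [[[dx, dy, dz], [ax, ay, az]], ...]. A call has 1 to 10 rows; each row is the pose to reach, as a shift and turn from the pose commanded when the call began, along the tool's axes at that moment; what a row does not reach only later rows make up. A row lasts 1/8 s, in which the tool goes at most 62.5 mm and 10.7 degrees, less where a joint would pass 70% of its speed; a pose out of reach is approached as far as the arm can. A call with a gripper value outside its range is refused whole. OPENING is the finger opening in m, from 0 to 0.0951, set as the call begins (- or left out, the last holds). The fingers move at their own pace and stop on an object; FORCE is the grip in N (left out, the last holds). Time passes only in rows, so rows that repeat a pose let the fingers close. It gives the time, the measured TCP pose, the force, the opening and the grip force at its end, in the units of the state.
- ctrl.read_state(): the state, without advancing time (a new reading comes with each control period).
- get_image(name): name is "side" or "top"; returns the picture (384x512x3 uint8, blue, green, red); there is no depth.
- camera_params(name): a dict with "mtx" (3x3 intrinsics, pixels), "dist_coeffs" ([k1, k2, p1, p2, k3] as OpenCV has them; the pictures are not rectified), "xyz" and "rotation" of the camera in the world. Camera axes: x right, y down, z forward; pixel columns grow to the right and rows downward; lengths in mm; the calibration is good to about 2 mm. A picture is of the moment at which its call begins. camera_params takes no time and is no camera call.
- ctrl.close_job(): hands the job in; it is judged then, once.
Trained networks look in the newest picture that a camera, given by its name, has taken for a name from the list of things; names that differ only in an ending like _2 or _b are one class to them, and where a whole thing is asked for, a point or a joint stands for the part that bears it (a point fixed in the world has none). Each returns a list of dicts, best first, with "score" (0 to 1); they miss things now and then, are a little off and sometimes report something else, mostly with a low value. They report only what shows in the picture. A call takes as long as a camera call.
- finder.boxes_of(camera, label): "at" ([x, y, z] in mm, in the coordinates of the camera as it stood for that picture, good to about 4 mm: the middle of the surface that is visible of it).
- finder.regions_of(camera, label): "mask" (384x512 bool, what is visible of it).
- finder.tip_of(camera, label): "at" ([x, y, z] in mm, in the coordinates of the camera as it stood for that picture, good to about 4 mm: a listed point, or the origin of a listed thing).
The state is a dict: "t": time; "qpos": joint angles; "joint_velocities": joint speeds; "tau": joint torques, N m; "position": TCP position; "eef_rot": TCP orientation; "contact_force": force on the tool from outside, world axes, zero at the start; "torque": the same for the moment, N m; "grip_width": opening from 0.0 (shut) to 1.0 (fully open); "grasp_force": force on a finger pad.
Only numpy, scipy, OpenCV 4.12 (cv2) and the standard library are available. Lean on these libraries where they do the work, as an engineer would, in place of code of your own. Each camera call takes 0.05 s, during which the arm holds its last target. There are 200 camera calls.

## Working session

There is one attempt and no reset: what is moved stays moved. The work goes in short steps, Python scripts to look and compute and a shell command to move; the robot and the scene stay as the last step left them, time stands still between calls to the robot, and variables do not carry over. Pictures are saved under pics/ and viewed, at most 12 in all, crops included, and the job is handed in when it is done.

```bash
ls; mkdir -p pics
cat > h.py <<'E'
import numpy as np, cv2
from scipy.spatial.transform import Rotation as R
from workcell import ctrl, get_image, camera_params, finder
def cam(n):
    p=camera_params(n); r=np.array(p["rotation"],float)
    r=r if r.shape==(3,3) else (R.from_rotvec(r).as_matrix() if r.size==3 else R.from_quat(r).as_matrix())
    return p,r,np.array(p["xyz"],float)
def w(n,a): p,r,t=cam(n); return r@np.array(a)+t
def tip(n,l,k=2): return [(round(d["score"],2),w(n,d["at"]).round(1).tolist()) for d in finder.tip_of(n,l)[:k]]
def box(n,l,k=2): return [(round(d["score"],2),w(n,d["at"]).round(1).tolist()) for d in finder.boxes_of(n,l)[:k]]
def px(n,P):
    p,r,t=cam(n); return cv2.projectPoints(np.array(P,float).reshape(-1,3),cv2.Rodrigues(r.T)[0],-r.T@t,np.array(p["mtx"],float),np.array(p["dist_coeffs"],float))[0].reshape(-1,2)
def ray(n,uv,z):
    p,r,t=cam(n); q=cv2.undistortPoints(np.array([[uv]],float),np.array(p["mtx"],float),np.array(p["dist_coeffs"],float))[0,0]
    d=r@np.array([q[0],q[1],1]); return t+d*(z-t[2])/d[2]
E
python3 - <<'E'
from h import *
for n in("top","side"):
    cv2.imwrite(f"pics/{n}0.png",get_image(n)); print(n,camera_params(n))
for l in "chute_outlet chute_top chute_mouth bin_hub bin_bar flat_coupon pipe_ring round_slug scoop scoop_grip scoop_lip couplant step_wedge calibration_block loupe caliper mug stand".split():
    for n in("top","side"): print(l,n,tip(n,l))
print(ctrl.read_state())
E
```

```text
pics
top {'mtx': array([[387.83423445,   0.        , 260.4932864 ],
       [  0.        , 387.83423445, 187.03886853],
       [  0.        ,   0.        ,   1.        ]]), 'dist_coeffs': array([-0.00076144,  0.        ,  0.        ,  0.        ,  0.        ]), 'xyz': array([ 420.57080763,    5.4604488 , 1180.79457711]), 'rotation': array([-2.18141546,  2.20932652, -0.10146967])}
side {'mtx': array([[412.29038113,   0.        , 259.03922179],
       [  0.        , 412.29038113, 192.29282159],
       [  0.        ,   0.        ,   1.        ]]), 'dist_coeffs': array([0.00424025, 0.        , 0.        , 0.        , 0.        ]), 'xyz': array([-44.71207165, 578.3095385 , 965.14525544]), 'rotation': array([-0.9721141 ,  2.47930364, -0.99874446])}
chute_outlet top [(0.94, [468.3, 55.0, 92.4]), (0.4, [675.6, 361.1, 1.9])]
chute_outlet side []
chute_top top [(0.84, [445.5, -47.5, 196.8])]
chute_top side [(0.89, [447.4, -46.5, 199.8]), (0.53, [539.3, -325.6, 2.4])]
chute_mouth top [(0.67, [460.3, -5.6, 190.8])]
chute_mouth side [(0.83, [457.5, -6.1, 188.8])]
bin_hub top [(0.67, [495.3, 164.5,
[... 1681 characters left out ...]
pos': array([-1.33659253e+00,  1.23800830e-01,  1.65033799e+00, -1.32445279e-05,
        1.36747364e+00, -8.26089317e-02]), 'joint_velocities': array([-4.30188817e-04,  1.03899130e-03, -8.66565499e-04,  1.00419936e-03,
       -7.47428003e-05, -2.73890997e-04]), 'tau': array([ 9.82751626e-04, -4.17570019e+01, -3.60218418e+01,  7.75467698e-02,
        4.28493507e-02,  7.04989986e-06]), 'position': array([ 202.4588331 , -617.64231137,  214.63318866]), 'eef_rot': array([-3.10224049e+00, -4.95570851e-01,  2.26726724e-05]), 'contact_force': array([-0.2335458 ,  0.66517679,  0.3704706 ]), 'torque': array([-0.04189612,  0.00546678,  0.01411242]), 'grasp_force': 0.0, 'grip_width': 0.9988459816898547}
```

View pics/top0.png

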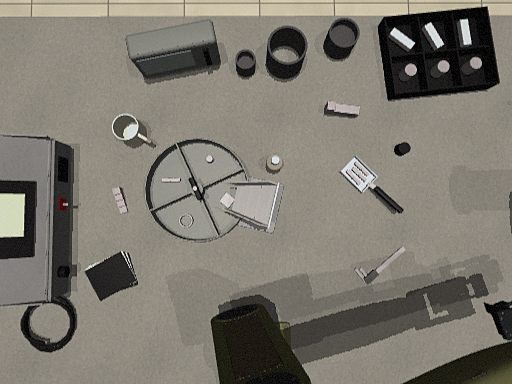

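View pics/side0.png

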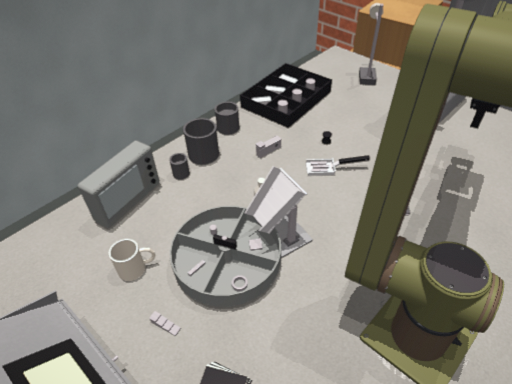

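Top view: the bin is at px (197,190) with the chute to its right. The bin bar is at (171,180), opposite the coupon at (227,201), so the bin needs a half turn. The scoop pan is at (360,173) and its handle at (386,200). The side view agrees: bar (197,268), ring (239,283), scoop (335,165). Next I'll refine the stand, handle and scoop yaws.

```bash
cat > m.py <<'E'
from h import *
def dark(n,c,z,rad,thr=60,size=400):
    # rectified patch on plane z around c (world): 0.5mm/px ; returns centroid, yaw(deg), lengths of dark blob nearest the centre
    g=np.linspace(-rad,rad,size); X,Y=np.meshgrid(c[0]+g,c[1]+g,indexing="ij")
    P=np.stack([X,Y,np.full_like(X,z)],-1); uv=px(n,P).reshape(size,size,2).astype(np.float32)
    im=cv2.remap(cv2.cvtColor(get_image(n),cv2.COLOR_BGR2GRAY),uv,None,cv2.INTER_LINEAR)
    m=(im<thr).astype(np.uint8); k,lab,st,ce=cv2.connectedComponentsWithStats(m)
    cand=[i for i in range(1,k) if st[i,4]>(8/(2*rad/size))**2]
    if not cand: return None
    i=min(cand,key=lambda i:np.min(np.hypot(*(np.argwhere(lab==i)-size/2).T)))
    p=np.argwhere(lab==i); r=cv2.minAreaRect(p.astype(np.float32)); q=np.stack([X,Y],-1)[lab==i]
    e,v=np.linalg.eigh(np.cov(q.T)); a=np.degrees(np.arctan2(v[1,1],v[0,1]))%180
    s=2*rad/size
    return q.mean(0).round(1),round(a,1),(r[1][0]*s,r[1][1]*s)
E
python3 - <<'E'
from m import *
from scipy.optimize import least_squares
S={k:[] for k in("chute_outlet","chute_top","chute_mouth","bin_hub")}
rd={"chute_outlet":112,"chute_top":218,"chute_mouth":175,"bin_hub":0}
for _ in range(2):
  for n in("top","side"):
    get_image(n)
    for k in S:
        for s,p in tip(n,k,1):
            if s>.6: S[k].append(p)
def f(v):
    d=np.array([np.sin(v[2]),-np.cos(v[2])]); return np.concatenate([np.array(p[:2])-v[:2]-rd[k]*d for k in S for p in S[k]])
r=least_squares(f,[497,164,-.23],loss="soft_l1",f_scale=3)
print("hub,stand yaw",r.x[:2],np.degrees(r.x[2]),np.abs(f(r.x)).max())
for n in("top","side"):
    for t in(40,60): print("handle",n,dark(n,r.x[:2],106,50,t))
    for t in(40,60): print("scoopH",n,dark(n,[457,-397],47,80,t))
for _ in range(2):
  for n in("top","side"):
    get_image(n); print([ (k,tip(n,k,1)) for k in("scoop","scoop_grip","scoop_lip","bar1","bar2","bar3")])
E
```

```text
hub,stand yaw [495.15940527 164.05209696] -13.02090216199371 5.131848219082187
handle top (array([477.6, 149.1]), np.float64(22.0), (50.10398864746094, 14.976571083068848))
handle top (array([493.7, 154.7]), np.float64(29.2), (89.1339111328125, 67.03166198730469))
scoopH top (array([ 461.6, -390.1]), np.float64(47.0), (104.27412109375001, 18.568338012695314))
scoopH top (array([ 460.1, -391.4]), np.float64(47.8), (107.2791015625, 23.50385437011719))
handle side (array([484.3, 173.8]), np.float64(22.7), (65.13382720947266, 20.667816162109375))
handle side (array([486.5, 171.4]), np.float64(20.9), (69.84770965576172, 33.20380783081055))
scoopH side (array([ 456.6, -379.8]), np.float64(52.6), (86.6762451171875, 14.70557098388672))
scoopH side (array([ 454.7, -387.5]), np.float64(53.7), (103.63204345703126, 20.331231689453126))
[('scoop', [(0.93, [538.7, -320.9, 2.0])]), ('scoop_grip', [(0.63, [457.1, -394.0, 36.6])]), ('scoop_lip', [(0.85, [574.0, -289.0, 5.8])]), ('bar1', [(0.65, [538.3, -319.4, 4.1])]), ('bar2', [(0.65, [538.3, -319.4, 4.1])]), ('bar3', [(0.65, [538.3, -319.4, 4.1])])]
[('scoop', [(0.62, [539.5, -319.8, -5.2])]), ('scoop_grip', []), ('scoop_lip', [(0.91, [570.6, -289.3, 2.3])]), ('bar1', [(0.58, [556.0, -329.6, 0.8])]), ('bar2', [(0.58, [556.0, -329.6, 0.8])]), ('bar3', [(0.58, [556.0, -329.6, 0.8])])]
[('scoop', [(0.72, [536.2, -316.2, -2.7])]), ('scoop_grip', [(0.69, [454.0, -397.1, 37.4])]), ('scoop_lip', [(0.66, [573.8, -286.8, 4.0])]), ('bar1', [(0.6, [532.1, -299.5, 5.7])]), ('bar2', [(0.6, [532.1, -299.5, 5.7])]), ('bar3', [(0.6, [532.1, -299.5, 5.7])])]
[('scoop', [(0.97, [540.3, -322.7, -2.0])]), ('scoop_grip', [(0.68, [454.8, -398.4, 39.4])]), ('scoop_lip', [(0.58, [574.9, -290.9, 1.8])]), ('bar1', [(0.65, [455.1, -400.6, 37.9])]), ('bar2', [(0.65, [455.1, -400.6, 37.9])]), ('bar3', [(0.65, [455.1, -400.6, 37.9])])]
```

Run:
```python
from m import *
def rect(n,c,z,rad,size=380):
    g=np.linspace(rad,-rad,size); X,Y=np.meshgrid(c[0]+g,c[1]+g,indexing="ij")
    uv=px(n,np.stack([X,Y,np.full_like(X,z)],-1)).reshape(size,size,2).astype(np.float32)
    return cv2.remap(get_image(n),uv,None,cv2.INTER_CUBIC)
a=rect("top",[495,164],106,50); b=rect("top",[505,-350],35,110)
cv2.imwrite("pics/rect.png",np.hstack([a,b]))
```

```text
(no output)
```

View pics/rect.png

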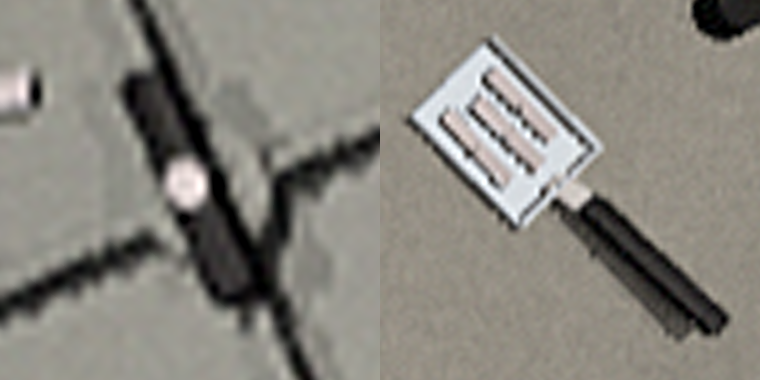

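Rectified crop, left: handle centre at px (187,187), which gives hub (495.8,164.8) with the handle axis at 23.5°. Right: scoop pan edges at 45°, handle line from (590,200) to (722,322), so scoop yaw is about 45°, origin about (539,-319), grip about (459,-398). All three bars are aboard.

```bash
cat > r.py <<'E'
from h import *
def down(al,tip=0):
    # tool pointing down, tool x at yaw al (deg); tip = nose-down pitch (deg) about the axis left of yaw al
    return R.from_euler("z",al,degrees=True)*R.from_euler("y",tip,degrees=True)*R.from_euler("x",180,degrees=True)
def rel(P,T,note=""):
    s=ctrl.read_state(); c=R.from_rotvec(s["eef_rot"])
    print(note,"shift m",(c.inv().apply(np.array(P)-s["position"])/1000).round(4),"turn",(c.inv()*T).as_rotvec().round(4))
E
python3 - <<'E'
from r import *
for P in([280,-410,330],[495.8,164.8,330],[495.8,164.8,150],[495.8,164.8,82]): rel(P,down(23.5),P)
E
```

```text
[280, -410, 330] shift m [ 0.1384 -0.1732 -0.1153] turn [-0.     -0.0001 -0.0934]
[495.8, 164.8, 330] shift m [ 0.5225 -0.6521 -0.1153] turn [-0.     -0.0001 -0.0934]
[495.8, 164.8, 150] shift m [ 0.5225 -0.6521  0.0647] turn [-0.     -0.0001 -0.0934]
[495.8, 164.8, 82] shift m [ 0.5225 -0.6521  0.1327] turn [-0.     -0.0001 -0.0934]
```

```bash
python3 -m handwheel '[[[0.03,-0.04,-0.025],[0,0,-0.02]],[[0.065,-0.08,-0.055],[0,0,-0.05]],[[0.1,-0.125,-0.085],[0,0,-0.093]],[[0.138,-0.173,-0.115],[0,0,-0.093]],[[0.17,-0.21,-0.115],[0,0,-0.093]],[[0.21,-0.26,-0.115],[0,0,-0.093]],[[0.245,-0.305,-0.115],[0,0,-0.093]],[[0.28,-0.35,-0.115],[0,0,-0.093]],[[0.315,-0.395,-0.115],[0,0,-0.093]],[[0.35,-0.44,-0.115],[0,0,-0.093]]]' 0.05 20
python3 - <<'E'
from r import *
for P in([495.8,164.8,330],[495.8,164.8,82]): rel(P,down(23.5),P)
E
```

```text
t: 6.05
position: [398.2, -88.7, 330.0]
eef_rot: [3.075, 0.639, 0.002]
contact_force: [0.7, 0.7, 0.5]
grip_width: 0.525
grasp_force: 0.0
[495.8, 164.8, 330] shift m [ 0.1905 -0.1937  0.    ] turn [ 0.0011 -0.0011 -0.0006]
[495.8, 164.8, 82] shift m [ 0.1902 -0.194   0.248 ] turn [ 0.0011 -0.0011 -0.0006]
```

```bash
python3 -m handwheel '[[[0.04,-0.04,0],[0,0,0]],[[0.08,-0.08,0],[0,0,0]],[[0.12,-0.12,0],[0,0,0]],[[0.155,-0.16,0],[0,0,0]],[[0.19,-0.194,0.02],[0,0,0]],[[0.19,-0.194,0.07],[0,0,0]],[[0.19,-0.194,0.12],[0,0,0]],[[0.19,-0.194,0.16],[0,0,0]],[[0.19,-0.194,0.17],[0,0,0]],[[0.19,-0.194,0.17],[0,0,0]]]'
python3 - <<'E'
from r import *
rel([495.8,164.8,82],down(23.5))
for n in("top","side"): cv2.imwrite(f"pics/{n}1.png",get_image(n))
i=np.hstack([cv2.resize(cv2.imread("pics/side1.png")[150:340,140:340],(400,380)),cv2.resize(cv2.imread("pics/top1.png")[100:290,100:300],(400,380))]); cv2.imwrite("pics/c1.png",i)
E
```

```text
t: 7.3
position: [495.2, 163.1, 160.2]
eef_rot: [-3.076, -0.639, -0.0]
contact_force: [-0.5, -0.8, 1.2]
grip_width: 0.526
grasp_force: 0.0
 shift m [ 0.0012 -0.0013  0.0782] turn [-0.     -0.0001 -0.0005]
```

View pics/c1.png

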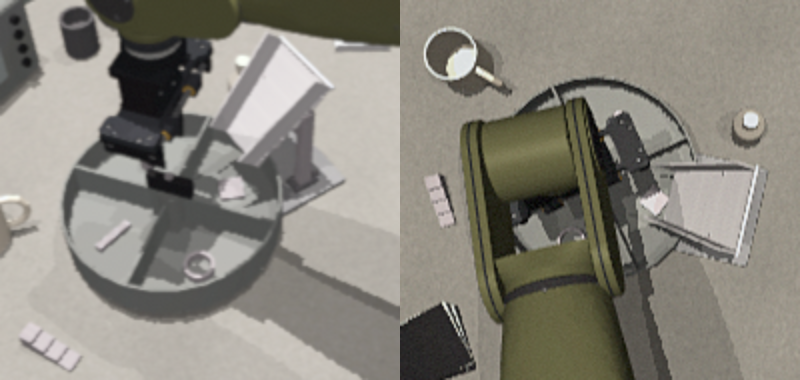

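The gripper sits above the hub with the chute clear (crop: fingers around (165,180), handle just below). Descend and grip.

```bash
python3 -m handwheel '[[[0.001,-0.001,0.03],[0,0,0]],[[0.001,-0.001,0.055],[0,0,0]],[[0.001,-0.001,0.07],[0,0,0]],[[0.001,-0.001,0.078],[0,0,0]],[[0.001,-0.001,0.078],[0,0,0]]]'
python3 -m handwheel '[[[0,0,0],[0,0,0]],[[0,0,0],[0,0,0]],[[0,0,0],[0,0,0]],[[0,0,0],[0,0,0]],[[0,0,0],[0,0,0]],[[0,0,0],[0,0,0]]]' 0 20
```

```text
t: 8.02
position: [495.8, 164.5, 82.1]
eef_rot: [-3.076, -0.639, -0.001]
contact_force: [-0.5, -0.7, -0.5]
grip_width: 0.529
grasp_force: 0.0
t: 8.78
position: [496.4, 162.6, 81.9]
eef_rot: [3.072, 0.639, 0.002]
contact_force: [3.0, -7.9, -0.3]
grip_width: 0.146
grasp_force: 20.0
```

```bash
python3 -m handwheel '[[[0,0.002,0],[0,0,-0.05]],[[0,0.002,0],[0,0,-0.2]],[[0,0.002,0],[0,0,-0.38]],[[0,0.002,0],[0,0,-0.56]],[[0,0.002,0],[0,0,-0.74]],[[0,0.002,0],[0,0,-0.92]],[[0,0.002,0],[0,0,-1.1]],[[0,0.002,0],[0,0,-1.28]],[[0,0.002,0],[0,0,-1.46]],[[0,0.002,0],[0,0,-1.6]]]'
python3 -c "
from r import *; s=ctrl.read_state(); print(s['qpos'].round(3),s['torque'])"
```

```text
t: 10.02
position: [498.4, 161.8, 81.9]
eef_rot: [1.676, 2.651, 0.003]
contact_force: [7.8, -2.5, -4.5]
grip_width: 0.148
grasp_force: 20.0
[ 2.130e-01 -3.500e-02  2.049e+00 -2.000e-03  1.123e+00 -2.300e-01] [-0.33397476 -1.26225569 -0.08848832]
```

```bash
python3 -m handwheel '[[[0,0.001,0],[0,0,-0.15]],[[0,0.002,0],[0,0,-0.33]],[[0,0.002,0],[0,0,-0.51]],[[0,0.002,0],[0,0,-0.69]],[[0,0.002,0],[0,0,-0.87]],[[0,0.002,0],[0,0,-1.05]],[[0,0.002,0],[0,0,-1.23]],[[0,0.002,0],[0,0,-1.41]],[[0,0.002,0],[0,0,-1.57]],[[0,0.002,0],[0,0,-1.69]]]'
python3 -m handwheel '[[[0,0,0],[0,0,0]],[[0,0,0],[0,0,0]],[[0,0,0],[0,0,0]]]'
python3 -m handwheel '[[[0,0,0],[0,0,0]],[[0,0,0],[0,0,0]],[[0,0,0],[0,0,0]]]' 0.05 20
python3 -m handwheel '[[[0,0,-0.02],[0,0,0]],[[0,0,-0.06],[0,0,0]],[[0,0,-0.12],[0,0,0]],[[0,0,-0.18],[0,0,0]],[[0,0,-0.24],[0,0,0]],[[0,0,-0.26],[0,0,0]]]'
python3 - <<'E'
from r import *
for n in("top","side"): 
    get_image(n); print(n,tip(n,"bin_bar"),tip(n,"bin_hub"))
s=ctrl.read_state(); print(s['qpos'].round(3))
c=down(45); fw=np.array([.7071,.7071,0])
g=np.array([459,-398,0])+fw*8
for P in([300,-50,345],[*g[:2],200],[*g[:2],21]): rel(P,c,P)
cv2.imwrite("pics/side2.png",get_image("side")[130:330,120:400])
E
```

```text
t: 11.28
position: [499.0, 163.9, 81.9]
eef_rot: [-0.87, 3.016, 0.001]
contact_force: [3.0, 2.1, -1.8]
grip_width: 0.147
grasp_force: 20.0
t: 11.65
position: [498.9, 163.9, 81.9]
eef_rot: [-0.862, 3.019, 0.001]
contact_force: [5.4, 3.1, -3.3]
grip_width: 0.146
grasp_force: 20.0
t: 12.02
position: [497.8, 163.3, 81.6]
eef_rot: [0.865, -3.02, 0.0]
contact_force: [-0.5, 0.7, -0.0]
grip_width: 0.406
grasp_force: 0.0
t: 12.78
position: [499.2, 163.7, 347.0]
eef_rot: [-0.863, 3.013, -0.001]
contact_force: [-0.0, -0.4, -1.2]
grip_width: 0.525
grasp_force: 0.0
top [(0.53, [475.5, 77.0, 23.1])] [(0.87, [496.0, 162.4, 92.4])]
side [(0.5, [476.4, 78.0, 20.0])] [(0.82, [500.2, 164.7, 97.7])]
[ 0.215 -0.204  1.764  0.     1.587 -1.914]
[300, -50, 345] shift m [ 0.2801 -0.0765 -0.0054] turn [-0.0069 -0.0034  2.9143]
[np.float64(464.6568), np.float64(-392.3432), 200] shift m [ 0.3211 -0.4543  0.1391] turn [-0.0069 -0.0034  2.9143]
[np.float64(464.6568), np.float64(-392.3432), 21] shift m [ 0.3202 -0.4546  0.3181] turn [-0.0069 -0.0034  2.9143]
```

View pics/side2.png

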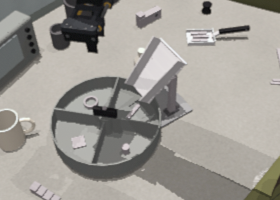

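The side crop shows slug and coupon compartments in front and the ring at the back. The bar is now under the chute at (476,77), -103.7° from the hub, which is centred. The hub measures (498,163.5) and the stand yaw about -14°. Now go to the scoop.

```bash
python3 -m handwheel '[[[0.02,-0.028,0],[0,0,0.18]],[[0.05,-0.07,0],[0,0,0.36]],[[0.085,-0.12,0],[0,0,0.54]],[[0.12,-0.17,0],[0,0,0.72]],[[0.15,-0.215,0],[0,0,0.9]],[[0.185,-0.26,0],[0,0,1.08]],[[0.22,-0.31,0],[0,0,1.26]],[[0.25,-0.355,0],[0,0,1.44]],[[0.285,-0.4,0],[0,0,1.62]],[[0.321,-0.454,0.03],[0,0,1.8]]]' 0.06 20
python3 - <<'E'
from r import *
s=ctrl.read_state(); print(s['qpos'].round(3))
for n in("top","side"):
    get_image(n); print(n,[(k,tip(n,k,1)) for k in("chute_outlet","chute_top","chute_mouth","bin_hub","scoop","scoop_grip","scoop_lip")])
for z in(200,21): rel([464.6,-392.4,z],down(45),z)
E
```

```text
t: 14.38
position: [466.4, -385.8, 315.9]
eef_rot: [1.834, 2.547, -0.0]
contact_force: [0.2, 1.2, 0.2]
grip_width: 0.632
grasp_force: 0.0
[-0.78  -0.019  1.631  0.     1.527 -1.102]
top [('chute_outlet', [(0.79, [468.0, 57.3, 93.0])]), ('chute_top', [(0.74, [444.1, -46.7, 199.7])]), ('chute_mouth', [(0.56, [457.0, -6.2, 189.1])]), ('bin_hub', [(0.67, [493.9, 158.4, 96.3])]), ('scoop', [(0.98, [539.6, -320.0, -0.4])]), ('scoop_grip', [(0.82, [456.7, -395.9, 39.6])]), ('scoop_lip', [(0.71, [570.4, -288.0, 4.8])])]
side [('chute_outlet', [(0.82, [464.6, 48.5, 90.7])]), ('chute_top', [(0.56, [446.0, -48.5, 198.4])]), ('chute_mouth', [(0.82, [456.6, -6.9, 187.6])]), ('bin_hub', [(0.93, [494.2, 166.8, 98.5])]), ('scoop', [(0.88, [539.0, -320.1, -4.7])]), ('scoop_grip', [(0.58, [454.8, -397.7, 35.6])]), ('scoop_lip', [(0.62, [574.6, -291.9, 2.4])])]
200 shift m [-0.008  -0.0049  0.1157] turn [3.0000e-04 2.0000e-04 1.1148e+00]
21 shift m [-0.0079 -0.0049  0.2947] turn [3.0000e-04 2.0000e-04 1.1148e+00]
```

```bash
python3 -m handwheel '[[[-0.009,-0.006,0.02],[0,0,0.18]],[[-0.009,-0.006,0.05],[0,0,0.36]],[[-0.009,-0.006,0.08],[0,0,0.54]],[[-0.009,-0.006,0.11],[0,0,0.72]],[[-0.009,-0.006,0.13],[0,0,0.9]],[[-0.009,-0.006,0.16],[0,0,1.08]],[[-0.009,-0.006,0.18],[0,0,1.132]],[[-0.009,-0.006,0.18],[0,0,1.132]]]' 0.06 20
python3 - <<'E'
from r import *
for z in(20,): rel([463,-393,z],down(44),z)
cv2.imwrite("pics/side3.png",cv2.resize(get_image("side")[110:210,260:420],None,fx=4,fy=4,interpolation=2))
E
```

```text
t: 16.18
position: [462.7, -392.9, 133.2]
eef_rot: [-2.909, -1.176, 0.003]
contact_force: [0.3, 0.5, -0.3]
grip_width: 0.629
grasp_force: 0.0
20 shift m [0.0002 0.0008 0.1132] turn [-0.0043  0.0001  0.0006]
```

View pics/side3.png

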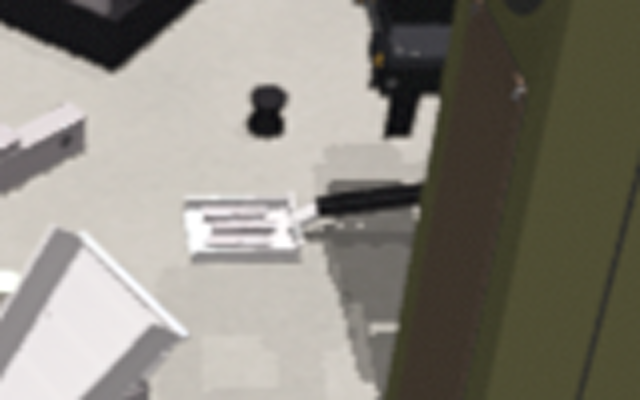

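The gripper is above the handle (crop: finger at (400,115), handle from (320,205) to the right), with the bars on the pan at (240,225). Descend and grip.

```bash
python3 -m handwheel '[[[0,0.001,0.03],[0,0,0]],[[0,0.001,0.06],[0,0,0]],[[0,0.001,0.085],[0,0,0]],[[0,0.001,0.1],[0,0,0]],[[0,0.001,0.108],[0,0,0]],[[0,0.001,0.113],[0,0,0]],[[0,0.001,0.113],[0,0,0]]]'
python3 -m handwheel '[[[0,0,0],[0,0,0]],[[0,0,0],[0,0,0]],[[0,0,0],[0,0,0]],[[0,0,0],[0,0,0]],[[0,0,0],[0,0,0]],[[0,0,0],[0,0,0]]]' 0 15
python3 -m handwheel '[[[0,0,0],[0,0,0]],[[0,0,0],[0,0,0]]]' 0 60
```

```text
t: 17.1
position: [464.7, -394.9, 22.9]
eef_rot: [2.912, 1.177, 0.0]
contact_force: [-0.0, -0.3, -0.9]
grip_width: 0.629
grasp_force: 0.0
t: 17.85
position: [464.5, -394.8, 22.5]
eef_rot: [2.913, 1.176, 0.0]
contact_force: [0.0, -0.9, 0.5]
grip_width: 0.17
grasp_force: 15.0
t: 18.1
position: [464.5, -394.8, 22.5]
eef_rot: [2.913, 1.176, 0.0]
contact_force: [0.4, -1.5, -0.6]
grip_width: 0.159
grasp_force: 60.0
```

```bash
python3 -m handwheel '[[[0,0,-0.003],[0,0,0]],[[0,0,-0.01],[0,0,0]],[[0,0,-0.022],[0,0,0]],[[0,0,-0.04],[0,0,0]],[[0,0,-0.06],[0,0,0]],[[0,0,-0.075],[0,0,0]],[[0,0,-0.08],[0,0,0]],[[0,0,-0.08],[0,0,0]]]'
python3 - <<'E'
from r import *
for _ in range(2):
  for n in("top","side"):
    get_image(n); print(n,[(k,tip(n,k,1)) for k in("scoop","scoop_grip","scoop_lip")])
s=ctrl.read_state(); print(s["position"],s["torque"],s["qpos"].round(3))
cv2.imwrite("pics/side4.png",cv2.resize(get_image("side")[110:210,260:420],None,fx=4,fy=4,interpolation=2))
E
```

```text
t: 19.1
position: [464.5, -394.8, 102.8]
eef_rot: [2.912, 1.176, 0.0]
contact_force: [-0.9, 1.0, -3.0]
grip_width: 0.167
grasp_force: 60.0
top [('scoop', [(0.95, [535.6, -320.0, 78.5])]), ('scoop_grip', [(0.93, [454.3, -394.8, 119.1])]), ('scoop_lip', [(0.76, [574.9, -288.8, 83.8])])]
side [('scoop', [(0.7, [540.5, -321.3, 75.0])]), ('scoop_grip', [(0.97, [457.2, -397.3, 114.7])]), ('scoop_lip', [(0.88, [571.9, -290.3, 79.4])])]
top [('scoop', [(0.61, [537.0, -319.2, 78.0])]), ('scoop_grip', [(0.89, [453.1, -393.1, 115.4])]), ('scoop_lip', [(0.7, [534.9, -318.2, 76.5])])]
side [('scoop', [(0.63, [538.7, -321.7, 77.8])]), ('scoop_grip', [(0.77, [456.7, -399.8, 117.2])]), ('scoop_lip', [(0.84, [575.5, -290.1, 79.2])])]
[ 464.44014049 -394.67329497  102.44446836] [-0.20249274  0.16784445  0.02600481] [-0.792  0.13   1.84   0.     1.172  0.011]
```

View pics/side4.png

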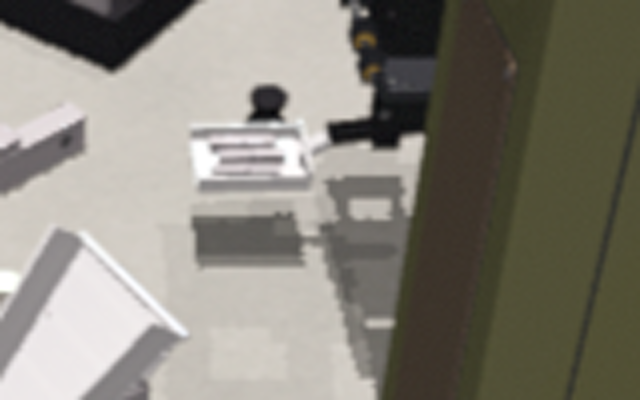

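The scoop hangs level (crop: pan (250,155), three bars aboard). Lift higher and turn to the chute's yaw.

```bash
python3 -m handwheel '[[[0,0,-0.008],[0,0,-0.02]],[[0,0,-0.02],[0,0,-0.06]],[[0,0,-0.036],[0,0,-0.11]],[[0,0,-0.056],[0,0,-0.17]],[[0,0,-0.076],[0,0,-0.24]],[[0,0,-0.096],[0,0,-0.31]],[[0,0,-0.116],[0,0,-0.38]],[[0,0,-0.136],[0,0,-0.45]],[[0,0,-0.15],[0,0,-0.52]],[[0,0,-0.158],[0,0,-0.564]]]'
python3 - <<'E'
from r import *
d=np.array([.2368,.9715,0]); 
rel(np.array([457,-6.3,240])-152*d+[0,0,20],down(76.3))
for n in("top","side"):
    get_image(n); print(n,[(k,tip(n,k,1)) for k in("scoop","scoop_grip","scoop_lip")])
print(ctrl.read_state()["qpos"].round(3))
E
```

```text
t: 21.2
position: [464.9, -395.0, 262.5]
eef_rot: [2.466, 1.942, 0.001]
contact_force: [-0.2, -0.6, -2.0]
grip_width: 0.167
grasp_force: 60.0
 shift m [ 0.2241 -0.0992  0.002 ] turn [0.0025 0.0014 0.0024]
top [('scoop', [(0.96, [483.7, -289.4, 237.2])]), ('scoop_grip', [(0.9, [458.8, -397.5, 276.5])]), ('scoop_lip', [(0.61, [500.6, -245.5, 242.0])])]
side [('scoop', [(0.76, [489.0, -290.7, 235.7])]), ('scoop_grip', [(0.71, [458.0, -400.0, 276.2])]), ('scoop_lip', [(0.88, [498.6, -250.5, 238.0])])]
[-0.792  0.011  1.693 -0.     1.438 -0.553]
```

```bash
python3 -m handwheel '[[[0.007,-0.003,0],[0,0,0]],[[0.022,-0.01,0],[0,0,0]],[[0.045,-0.02,0],[0,0,0]],[[0.075,-0.033,0],[0,0,0]],[[0.108,-0.048,0],[0,0,0]],[[0.14,-0.062,0],[0,0,0]],[[0.17,-0.076,0],[0,0,0]],[[0.195,-0.087,0],[0,0,0]],[[0.213,-0.095,0],[0,0,0]],[[0.224,-0.099,0],[0,0,0]]]'
python3 -m handwheel '[[[0,0,0],[0,0,0]],[[0,0,0],[0,0,0]]]'
python3 - <<'E'
from r import *
for _ in range(2):
  for n in("top","side"):
    get_image(n); print(n,[(k,tip(n,k,1)) for k in("scoop","scoop_lip","chute_mouth","chute_top")])
print(ctrl.read_state()["qpos"].round(3))
a=cv2.resize(get_image("top")[130:250,190:320],(390,360),interpolation=2); b=cv2.resize(get_image("side")[130:270,210:360],(386,360),interpolation=2)
cv2.imwrite("pics/c5.png",np.hstack([a,b]))
E
```

```text
t: 22.85
position: [421.0, -152.5, 260.5]
eef_rot: [2.469, 1.941, 0.0]
contact_force: [-1.2, 0.2, -3.0]
grip_width: 0.167
grasp_force: 60.0
t: 23.1
position: [421.4, -154.1, 260.4]
eef_rot: [2.471, 1.94, -0.0]
contact_force: [0.3, 1.3, -2.8]
grip_width: 0.166
grasp_force: 60.0
top [('scoop', [(0.73, [444.3, -51.2, 238.4])]), ('scoop_lip', [(0.9, [456.8, -2.1, 242.3])]), ('chute_mouth', [(0.69, [456.6, -7.1, 190.7])]), ('chute_top', [(0.83, [445.4, -46.9, 198.6])])]
side [('scoop', []), ('scoop_lip', [(0.84, [456.4, -10.0, 238.5])]), ('chute_mouth', [(0.72, [455.5, -7.1, 188.0])]), ('chute_top', [(0.7, [445.2, -47.8, 197.4])])]
top [('scoop', [(0.72, [443.7, -51.7, 234.5])]), ('scoop_lip', [(0.72, [587.8, 138.4, 19.1])]), ('chute_mouth', [(0.79, [457.9, -4.9, 190.3])]), ('chute_top', [(0.62, [446.2, -46.8, 198.1])])]
side [('scoop', [(0.66, [447.3, -50.4, 229.6])]), ('scoop_lip', [(0.95, [457.1, -6.5, 237.6])]), ('chute_mouth', [(0.79, [458.1, -7.6, 187.3])]), ('chute_top', [(0.73, [446.1, -47.6, 203.1])])]
[-0.469 -0.367  2.02   0.     1.488 -0.23 ]
```

View pics/c5.png

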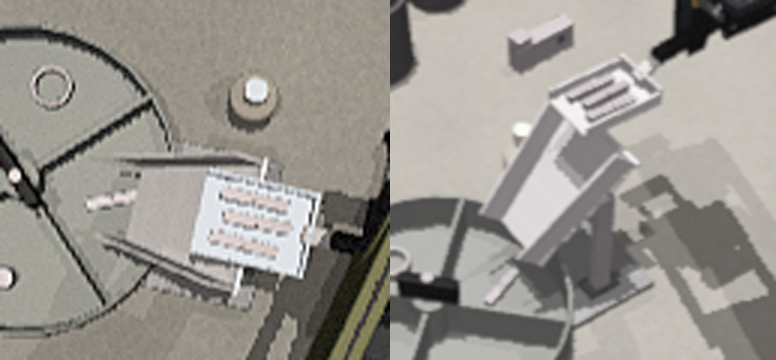

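Left crop: the pan at (255,225) is centred between the chute walls with all three bars aboard and level. The bin bar shows under the outlet at (110,200). Right crop agrees. Compute the tipping rows.

Run:
```python
from r import *
d=R.from_euler("z",76.3,degrees=True)
for th,z in((4,236),(9,228),(13,219),(15,213),(22,206),(30,199),(38,194),(46,191),(51,190)):
    Rs=d*R.from_euler("y",th,degrees=True)
    rel(np.array([457,-6.5,z])-Rs.apply([152,0,-20]),down(76.3,th),(th,z))
```

```text
(4, 236) shift m [ 0.0011 -0.0001 -0.0061] turn [ 0.0001 -0.0698  0.0001]
(9, 228) shift m [ 0.0044 -0.0001 -0.0111] turn [ 1.00e-04 -1.57e-01  1.00e-04]
(13, 219) shift m [ 0.0078 -0.0001 -0.0122] turn [ 1.000e-04 -2.269e-01  1.000e-04]
(15, 213) shift m [ 0.0097 -0.0001 -0.0112] turn [ 1.000e-04 -2.618e-01  1.000e-04]
(22, 206) shift m [ 0.0179 -0.0001 -0.021 ] turn [ 1.000e-04 -3.839e-01  1.000e-04]
(30, 199) shift m [ 0.0297 -0.0001 -0.0318] turn [ 1.000e-04 -5.236e-01  1.000e-04]
(38, 194) shift m [ 0.0439 -0.0001 -0.0429] turn [ 1.000e-04 -6.632e-01  1.000e-04]
(46, 191) shift m [ 0.0602 -0.0001 -0.0538] turn [ 1.000e-04 -8.028e-01  1.000e-04]
(51, 190) shift m [ 0.0713 -0.0001 -0.0602] turn [ 1.000e-04 -8.901e-01  1.000e-04]
```

```bash
python3 -m handwheel '[[[0.001,0,-0.006],[0,-0.07,0]],[[0.004,0,-0.011],[0,-0.157,0]],[[0.008,0,-0.012],[0,-0.227,0]]]'
python3 - <<'E'
from r import *
s=ctrl.read_state(); print(s["qpos"].round(3))
d=R.from_euler("z",76.3,degrees=True); c=R.from_rotvec(s["eef_rot"])
print("lip now",s["position"]+(c*R.from_euler("x",180,degrees=True).inv()).apply([152,0,-20]))
for th,z in((15,213),(22,206),(30,199),(38,194),(46,191),(51,190)):
    Rs=d*R.from_euler("y",th,degrees=True)
    rel(np.array([457,-6.5,z])-Rs.apply([152,0,-20]),down(76.3,th),(th,z))
E
```

```text
t: 24.58
position: [423.4, -145.7, 273.1]
eef_rot: [2.349, 1.845, -0.269]
contact_force: [-0.1, 1.2, -3.4]
grip_width: 0.163
grasp_force: 60.0
[-0.303 -0.374  2.018 -0.229  1.485 -0.046]
lip now [457.48402373  -6.26491477 219.11082354]
(15, 213) shift m [ 0.0018 -0.0003  0.001 ] turn [ 0.0011 -0.0329 -0.0004]
(22, 206) shift m [ 0.0076 -0.0003 -0.0104] turn [ 0.0011 -0.1551 -0.0004]
(30, 199) shift m [ 0.0166 -0.0003 -0.0236] turn [ 0.0011 -0.2947 -0.0005]
(38, 194) shift m [ 0.0279 -0.0003 -0.0376] turn [ 0.001  -0.4344 -0.0006]
(46, 191) shift m [ 0.0413 -0.0003 -0.0519] turn [ 0.001  -0.574  -0.0006]
(51, 190) shift m [ 0.0506 -0.0003 -0.0607] turn [ 0.001  -0.6612 -0.0007]
```

```bash
python3 -m handwheel '[[[0.002,0,0.001],[0,-0.033,0]],[[0.008,0,-0.01],[0,-0.155,0]],[[0.017,0,-0.024],[0,-0.295,0]],[[0.028,0,-0.038],[0,-0.434,0]],[[0.041,0,-0.052],[0,-0.574,0]],[[0.05,0,-0.06],[0,-0.66,0]],[[0.05,0,-0.06],[0,-0.66,0]],[[0.05,0,-0.06],[0,-0.66,0]],[[0.05,0,-0.06],[0,-0.66,0]],[[0.05,0,-0.06],[0,-0.66,0]]]'
python3 - <<'E'
from r import *
s=ctrl.read_state(); print(s["qpos"].round(3)); c=R.from_rotvec(s["eef_rot"])
print("lip now",s["position"]+(c*R.from_euler("x",180,degrees=True).inv()).apply([152,0,-20]))
T=get_image("top");S=get_image("side")
print([ (n,finder.tip_of(n,"bar1") and tip(n,"bar1",4)) for n in("top","side")])
a=cv2.resize(T[130:250,190:320],(390,360),interpolation=2); b=cv2.resize(S[130:270,210:360],(386,360),interpolation=2)
cv2.imwrite("pics/c6.png",np.hstack([a,b]))
E
```

```text
t: 25.82
position: [437.7, -86.0, 320.1]
eef_rot: [1.921, 1.506, -0.911]
contact_force: [0.2, -0.2, -1.4]
grip_width: 0.16
grasp_force: 60.0
[ 0.16  -0.192  1.961 -0.81   1.743  0.413]
lip now [457.05551211  -7.71546858 189.6974442 ]
[('top', []), ('side', [(0.59, [484.8, 78.1, 25.9]), (0.56, [496.2, 73.9, 24.1])])]
```

View pics/c6.png

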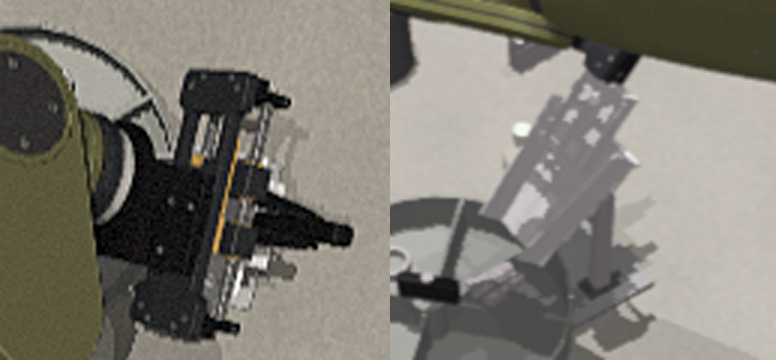

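Right crop: the pan is empty and bars lie in the bin near (490,285). The carried weight fell by about 1.3 N, which is all three bars. Level the scoop again along the same path.

Run:
```python
from r import *
d=R.from_euler("z",76.3,degrees=True)
for th,z in((44,192),(34,200),(24,209),(15,220),(6,235),(0,243)):
    Rs=d*R.from_euler("y",th,degrees=True)
    rel(np.array([457,-7,z])-Rs.apply([152,0,-20]),down(76.3,th),(th,z))
```

```text
(44, 192) shift m [-0.0032  0.      0.0162] turn [-0.      0.1188 -0.0003]
(34, 200) shift m [-0.0074  0.      0.0378] turn [ 0.      0.2933 -0.0003]
(24, 209) shift m [-0.0078  0.      0.058 ] turn [ 0.000e+00  4.679e-01 -3.000e-04]
(15, 220) shift m [-0.0066  0.      0.0731] turn [ 1.000e-04  6.249e-01 -3.000e-04]
(6, 235) shift m [-0.0052  0.      0.0838] turn [ 1.00e-04  7.82e-01 -3.00e-04]
(0, 243) shift m [-0.001  0.     0.091] turn [ 1.000e-04  8.867e-01 -3.000e-04]
```

```bash
python3 -m handwheel '[[[-0.003,0,0.016],[0,0.119,0]],[[-0.007,0,0.038],[0,0.293,0]],[[-0.008,0,0.058],[0,0.468,0]],[[-0.007,0,0.073],[0,0.625,0]],[[-0.005,0,0.084],[0,0.782,0]],[[-0.001,0,0.091],[0,0.887,0]],[[-0.001,0,0.091],[0,0.887,0]]]'
python3 - <<'E'
from r import *
rel([464.5,-394.8,260],down(76.3)); rel([464.5,-394.8,110],down(44)); print(ctrl.read_state()["qpos"].round(3))
T=get_image("top");S=get_image("side")
for n in("top","side"): print(n,tip(n,"bar1",6),tip(n,"bin_hub",1))
a=cv2.resize(T[130:250,190:320],(390,360),interpolation=2); b=cv2.resize(S[130:270,210:360],(386,360),interpolation=2)
cv2.imwrite("pics/c7.png",np.hstack([a,b]))
E
```

```text
t: 26.95
position: [420.0, -156.2, 262.3]
eef_rot: [-2.474, -1.936, 0.003]
contact_force: [-0.8, -0.4, -1.6]
grip_width: 0.168
grasp_force: 60.0
 shift m [-0.2209  0.1006  0.0024] turn [-0.0017  0.0013 -0.0037]
 shift m [-0.2207  0.1008  0.1524] turn [-0.0013  0.0017  0.56  ]
[-4.750e-01 -3.670e-01  2.018e+00 -2.000e-03  1.493e+00 -2.320e-01]
top [(0.6, [434.8, 106.8, 26.0]), (0.43, [498.9, 75.8, 20.0]), (0.43, [486.6, 80.0, 28.4])] [(0.7, [496.4, 163.3, 92.9])]
side [(0.57, [487.1, 76.8, 25.0]), (0.47, [495.4, 73.1, 23.1])] [(0.61, [497.8, 164.9, 97.2])]
```

View pics/c7.png

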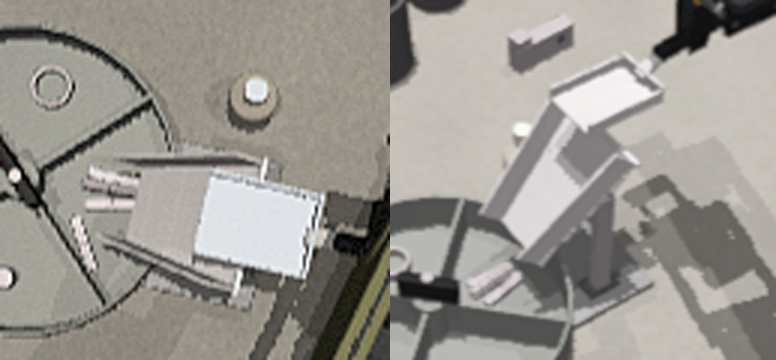

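The pan is empty in both views. Four bars lie in the compartment under the chute: three around (110,190) and one beside the divider at (85,242), inside. Carry the scoop back.

```bash
python3 -m handwheel '[[[-0.02,0.009,0],[0,0,0]],[[-0.06,0.027,0],[0,0,0]],[[-0.1,0.046,0],[0,0,0]],[[-0.14,0.064,0],[0,0,0]],[[-0.18,0.082,0.02],[0,0,0.1]],[[-0.21,0.096,0.05],[0,0,0.25]],[[-0.221,0.101,0.09],[0,0,0.4]],[[-0.221,0.101,0.12],[0,0,0.56]],[[-0.221,0.101,0.15],[0,0,0.56]],[[-0.221,0.101,0.15],[0,0,0.56]]]'
python3 - <<'E'
from r import *
rel([464.5,-394.8,23],down(44))
for n in("top","side"):
    get_image(n); print(n,[(k,tip(n,k,1)) for k in("scoop","scoop_grip","scoop_lip")])
E
```

```text
t: 28.5
position: [465.8, -390.8, 109.6]
eef_rot: [-2.904, -1.183, 0.005]
contact_force: [-0.2, 0.0, -0.4]
grip_width: 0.164
grasp_force: 60.0
 shift m [-0.0037  0.0025  0.0866] turn [-0.0067  0.0004  0.0055]
top [('scoop', [(0.74, [536.4, -317.2, 82.6])]), ('scoop_grip', [(0.94, [457.2, -391.0, 123.5])]), ('scoop_lip', [(0.85, [574.6, -282.0, 87.6])])]
side [('scoop', [(0.75, [540.9, -320.2, 90.1])]), ('scoop_grip', [(0.84, [459.9, -399.5, 129.7])]), ('scoop_lip', [(0.9, [576.6, -288.3, 96.8])])]
```

```bash
python3 -m handwheel '[[[0,0,0.02],[0,0,0]],[[0,0,0.045],[0,0,0]],[[0,0,0.065],[0,0,0]],[[0,0,0.077],[0,0,0]],[[0,0,0.083],[0,0,0]],[[0,0,0.085],[0,0,0]],[[0,0,0.0865],[0,0,0]],[[0,0,0.0865],[0,0,0]]]'
python3 - <<'E'
from r import *
for n in("top","side"):
    get_image(n); print(n,[(k,tip(n,k,1)) for k in("scoop","scoop_grip","scoop_lip")])
E
```

```text
t: 29.9
position: [467.2, -393.4, 27.1]
eef_rot: [2.91, 1.182, 0.001]
contact_force: [0.2, 0.7, -1.1]
grip_width: 0.165
grasp_force: 60.0
top [('scoop', [(0.72, [538.2, -318.0, 3.6])]), ('scoop_grip', [(0.91, [458.9, -392.3, 42.4])]), ('scoop_lip', [(0.67, [576.5, -282.6, 8.1])])]
side [('scoop', [(0.77, [542.0, -321.2, 2.3])]), ('scoop_grip', [(0.88, [461.9, -396.7, 41.2])]), ('scoop_lip', [(0.64, [577.8, -288.1, 8.6])])]
```

```bash
python3 -m handwheel '[[[0,0,0.002],[0,0,0]],[[0,0,0.003],[0,0,0]],[[0,0,0.004],[0,0,0]],[[0,0,0.004],[0,0,0]],[[0,0,0.004],[0,0,0]]]'
```

```text
t: 30.92
position: [466.9, -393.1, 22.4]
eef_rot: [-2.911, -1.183, -0.0]
contact_force: [-1.0, -0.1, -1.9]
grip_width: 0.164
grasp_force: 60.0
```

```bash
python3 -c "
from r import *; s=ctrl.read_state(); print(s['position'],s['contact_force'],s['torque'])"
```

```text
[ 466.861704   -393.14655986   22.43628177] [-0.96190634 -0.11255896 -1.86503642] [-0.01524678  0.06085167  0.0586264 ]
```

Torque has dropped, so the pan is at the counter. Open gradually, let it settle, and rise straight up.

```bash
python3 -m handwheel '[[[0,0,0],[0,0,0]],[[0,0,0],[0,0,0]],[[0,0,0],[0,0,0]],[[0,0,0],[0,0,0]],[[0,0,0],[0,0,0]]]' 0.055 10
python3 -m handwheel '[[[0,0,-0.01],[0,0,0]],[[0,0,-0.03],[0,0,0]],[[0,0,-0.06],[0,0,0]],[[0,0,-0.1],[0,0,0]],[[0,0,-0.14],[0,0,0]],[[0,0,-0.18],[0,0,0]],[[0,0,-0.2],[0,0,0]],[[0,0,-0.2],[0,0,0]]]'
python3 - <<'E'
from r import *
T=get_image("top");S=get_image("side")
for n in("top","side"): print(n,[(k,tip(n,k,1)) for k in("scoop","scoop_grip","scoop_lip","couplant","loupe","caliper","calibration_block","step_wedge","mug")],tip(n,"bar1",6))
a=cv2.resize(T[130:280,190:420],(400,261),interpolation=2); b=cv2.resize(S[110:310,140:400],(390,300),interpolation=2)
cv2.imwrite("pics/c8.png",np.hstack([cv2.copyMakeBorder(a,0,39,0,0,0),b]))
E
```

```text
t: 31.55
position: [466.9, -393.2, 22.5]
eef_rot: [2.911, 1.182, 0.0]
contact_force: [0.0, 0.5, 0.6]
grip_width: 0.572
grasp_force: 0.0
t: 32.55
position: [467.6, -393.9, 225.0]
eef_rot: [2.907, 1.181, 0.003]
contact_force: [0.1, 0.6, -0.5]
grip_width: 0.58
grasp_force: 0.0
top [('scoop', [(0.75, [538.7, -319.5, -3.1])]), ('scoop_grip', [(0.96, [456.3, -393.2, 38.4])]), ('scoop_lip', [(0.56, [577.4, -284.2, 4.6])]), ('couplant', [(0.48, [570.4, -63.7, -4.7])]), ('loupe', [(0.47, [616.4, -451.0, 1.0])]), ('caliper', [(0.61, [499.7, 75.2, 23.7])]), ('calibration_block', [(0.84, [735.3, -270.7, 0.9])]), ('step_wedge', [(0.72, [467.8, 57.6, 88.6])]), ('mug', [(0.67, [455.9, -391.4, 39.1])])] [(0.66, [456.6, -394.8, 37.9]), (0.58, [433.7, 110.0, 29.5]), (0.52, [498.9, 77.1, 21.1]), (0.45, [486.5, 79.2, 27.4])]
side [('scoop', [(0.93, [541.1, -319.6, -5.3])]), ('scoop_grip', [(0.76, [455.4, -397.4, 36.3])]), ('scoop_lip', [(0.76, [574.5, -286.8, 5.5])]), ('couplant', []), ('loupe', [(0.48, [613.5, -451.9, -0.9])]), ('caliper', [(0.58, [613.5, -452.7, 0.5])]), ('calibration_block', [(0.65, [739.7, -271.1, 4.8])]), ('step_wedge', [(0.79, [473.9, 399.3, 1.9])]), ('mug', [])] [(0.62, [500.4, 74.6, 25.1]), (0.55, [486.1, 80.1, 26.3]), (0.55, [738.7, -272.4, -0.2])]
```

View pics/c8.png

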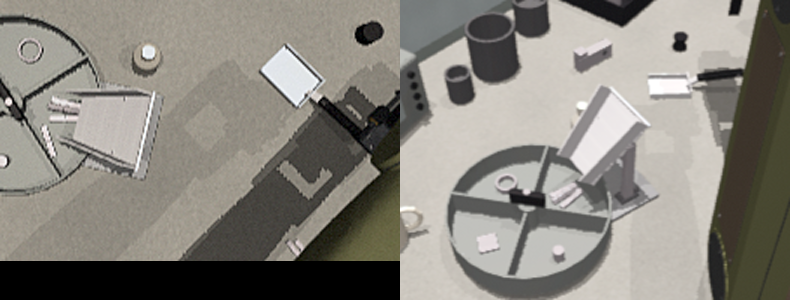

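The scoop lies flat and empty at (290,78), and the bars are in the compartment under the chute at (65,108) and (47,138), left crop. The coupon, ring and slug are still in the bin, and the bystanders I can see have not moved. Hand in.

```bash
python3 -c "
from r import *; print(ctrl.close_job())"
```

```text
the job is handed in; nothing more can be done
None
```

The job is handed in at about 33 s of the 72 s: the last pictures show all three bars in the compartment with the notched bar, the empty scoop flat on the counter, and no visible bystander moved. `close_job` returned no verdict.

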